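Spray a weld test piece and hold it up level

TASK

Mist the T-shaped weld test piece that sits on the raised stand in front of the spray can: press the can's cap right down with the piece still on its stand, and let the cap spring back up. Then take the piece by its upright web, lift it about 10 cm straight up off the stand and finish while holding it there, above its stand, level and steady, so that the wet coat does not run. Never tip it, and leave the other pieces and tools on the table where they are.

Things in the scene. Friction and masses are not known exactly. Their poses are not given: they have to be found in the camera images.
- cap (a joint): travel of the spray can's sprung cap in m: 0 = up, 0.006 = right down; the spring needs about 2 N to start and 6.4 N at the bottom, and pushes the cap back up when let go
- cap_top (a point): centre of the top face of the white spray-can cap (34 mm across, 18 mm high, pressed straight down), 175 mm above the table when up; its x axis points away from the nozzle: the nozzle sprays along -x, towards the stand
- can: the fixed spray can, 52 mm across, white with a grey band, held upright in a clamp collar 66 mm across on a 100 x 100 mm grey base plate that is fixed to the table; origin at the centre of the underside of the base plate, on the can's axis
- stand: the fixed dark steel stand in front of the nozzle, about 190 mm from the can's axis: base plate 90 x 100 mm and two upright bars, each 75 mm long along its x, 10 mm thick, 25 mm either side of the middle in y; bar tops 90 mm above the table. Origin at the centre of its underside
- coupon_center (a point): centre of the loose T-joint test piece lying across the stand's bars: bare steel, 0.5 kg, plate 60 (x) x 90 (y) x 6 mm with an upright web in the middle, 8 mm thick (x), 90 mm long (y), rising 48 mm above the plate; weld beads to 4 mm above the plate in the corners. The point is in mid-web, 27 mm above the underside and 27 mm below the web's top edge; z up, x across the web (pinch along x)
- spare_tee: bystander: a second T-joint coupon of the same make (60 x 90 x 54 mm), standing directly on the table, not on the stand; origin at the centre of its underside
- pipe_piece: bystander: short steel tube, 60 mm across, 60 mm high, standing on the table; origin at the centre of its underside
- tip_jar: bystander: jar with a black lid, 60 mm across, 70 mm high; origin at the centre of its underside
- butt_plate: bystander: flat steel plate 80 x 100 x 8 mm with one weld bead; origin at the centre of its underside
- brush: bystander: hand brush lying on the table
- hammer: bystander: hammer lying on the table
- square: bystander: grey L-shaped welding square, arms about 90 mm, 14 mm thick, lying on the table
Not all that is in view belongs to the job. What is shaped like the can but orange or pink is not meant. Leave any blue look-alike of the part that bears coupon_center alone.

How it is judged:
By the outcome, as a careful person would: the job done as asked, in the order asked, and still so for the second after the job is handed in, while the arm keeps its last pose, push and grip.
It also fails if it takes over 48 s, if anything falls off the work surface, if the arm or the gripper's body presses on something with over 40 N, if the wrist force passes 120 N, or if a joint passes its speed limit or range.

ROBOT

A 6-joint arm with a two-finger parallel gripper is mounted at the origin on the work surface. World frame = base frame: x ahead of the robot, y to its left, z up, the work surface at z = 0. Lengths are in m, angles in rad, forces in N, time in s.
With the tool pointing down it reaches from about 0.375 to 0.9 m from the base axis. Payload 3.1 kg.
Tool frame: the origin (TCP) lies on the centre line of the jaws, within the pads' length; the fingertips stand 11 mm ahead of it and the grasp point (between the pads) lies 8 mm behind it; x points along the fingers, y is the direction in which the jaws open and shut, and the axes are right-handed (so a half turn about x gives the same grasp; the last joint's range is limited). The gripper opens to 87 mm and grips with 3 to 60 N. Pads are 19 mm wide; open, the fingers measure 117 mm over their backs; the gripper's body (75 mm by 190 mm) begins 51 mm behind the grasp point.
Start: joints at [1.095, 0.527, 1.433, -0, 1.181, -0.178], TCP at [0.183, 0.598, 0.234] pointing down, gripper open.
Joint ranges: [-3.08, 3.08], [-0.75, 2.2], [0.22, 2.44], [-1.43, 4.57], [0, 2.65], [-2.85, 2.85]. Speed limits (rad/s): [2.79, 2.79, 3.14, 3.14, 3.14, 3.14].

INTERFACE

Orientations are given as a unit quaternion [x, y, z, w].
In Python, from rig import robot, camera, camera_info gives the robot as it stands.
- The arm moves only by the shell command python3 -m inch 'ROWS' [FORCE]. ROWS is JSON, a list that holds one entry, the list of rows, each a list of 5 numbers: the shift along the tool's x, y, z in cm, then the turn about the tool's x in rad, then the opening, from 0 (shut) to 1 (fully open). A call has 1 to 8 rows; each row shifts and turns the pose as measured when the row begins, along the tool's axes as they then stand; what a row does not reach is not made up. A row lasts 1/12 s, in which the tool goes at most 41.7 mm and 7.16 degrees, less where a joint would pass 70% of its speed; a pose out of reach is approached as far as the arm can. A call with a gripper value outside its range is refused whole. The fingers move at their own pace and stop on an object; FORCE is the grip in N (left out, the last holds). Time passes only in rows, so rows that do not move let the fingers close. It gives the time, the measured TCP pose, the force and the opening at its end, in the units of the state.
- robot.get_obs(): the state, without advancing time (a new reading comes with each control period).
- camera(name): name is "scene" or "top" or "wrist"; returns the picture (420x560x3 uint8, red, green, blue); there is no depth.
- camera_info(name): a dict with "camera_matrix" (3x3 intrinsics, pixels), "rvec" (rotation vector, rad) and "tvec" (3), from world to camera coordinates, as OpenCV has them. Camera axes: x right, y down, z forward; pixel columns grow to the right and rows downward; lengths in m; the calibration is good to about 2 mm. A picture is of the moment at which its call begins: read the wrist's pose just before it. camera_info takes no time and is no camera call; for the wrist camera it gives the pose at the moment of the call.
- robot.hand_in(): hands the job in, once; it reports no verdict.
The state is a dict: "time": time; "q": joint angles; "joint_velocities": joint speeds; "joint_torque": joint torques, N m; "position": TCP position; "tool_rot": TCP orientation; "ft_force": force on the tool from outside, world axes, zero at the start; "moment": the same for the moment, N m; "grip_width": finger opening in m.
Only numpy, scipy, OpenCV 4.12 (cv2) and the standard library are available. Lean on these libraries where they do the work, as an engineer would, in place of code of your own. Each camera call takes 0.05 s, during which the arm holds its last target. There are 200 camera calls.

## Working session

There is one attempt and no reset: what is moved stays moved. The work goes in short steps, Python scripts to look and compute and a shell command to move; the robot and the scene stay as the last step left them, time stands still between calls to the robot, and variables do not carry over. Pictures are saved under pics/ and viewed, about 8 in all and at most 12, crops included, and the job is handed in when it is done.

```bash
mkdir -p pics; python3 - <<'E'
from rig import robot,camera,camera_info
import cv2
o=robot.get_obs();print({k:(v if isinstance(v,(int,float)) else [round(float(x),3) for x in v]) for k,v in o.items()})
for n in("scene","top"):
    im=camera(n);cv2.imwrite(f"pics/{n}0.png",cv2.resize(im[:,:,::-1],(800,600),interpolation=cv2.INTER_CUBIC))
    i=camera_info(n);print(n,i)
E
```

```text
{'time': 0.0, 'q': [1.096, 0.529, 1.434, 0.0, 1.181, -0.178], 'joint_velocities': [-0.0, -0.0, 0.001, -0.0, 0.0, -0.0], 'joint_torque': [-0.0, -44.004, -17.659, 0.063, 0.058, -0.0], 'position': [0.182, 0.597, 0.233], 'tool_rot': [0.104, 0.7, -0.105, 0.699], 'ft_force': [0.682, -0.41, 0.172], 'moment': [0.014, -0.039, 0.031], 'grip_width': 0.08681578346297787}
scene {'camera_matrix': array([[514.40632118,   0.        , 281.26589687],
       [  0.        , 514.40632118, 215.04065864],
       [  0.        ,   0.        ,   1.        ]]), 'rvec': array([ 0.69470328,  2.83046788, -0.75066622]), 'tvec': array([ 0.47352529, -0.15735873,  1.96230129])}
top {'camera_matrix': array([[521.38784638,   0.        , 263.76309061],
       [  0.        , 521.38784638, 215.35129388],
       [  0.        ,   0.        ,   1.        ]]), 'rvec': array([ 2.14136521, -2.17233122,  0.14856587]), 'tvec': array([-4.26022376e-04,  5.22619580e-01,  1.53470973e+00])}
```

View pics/scene0.png

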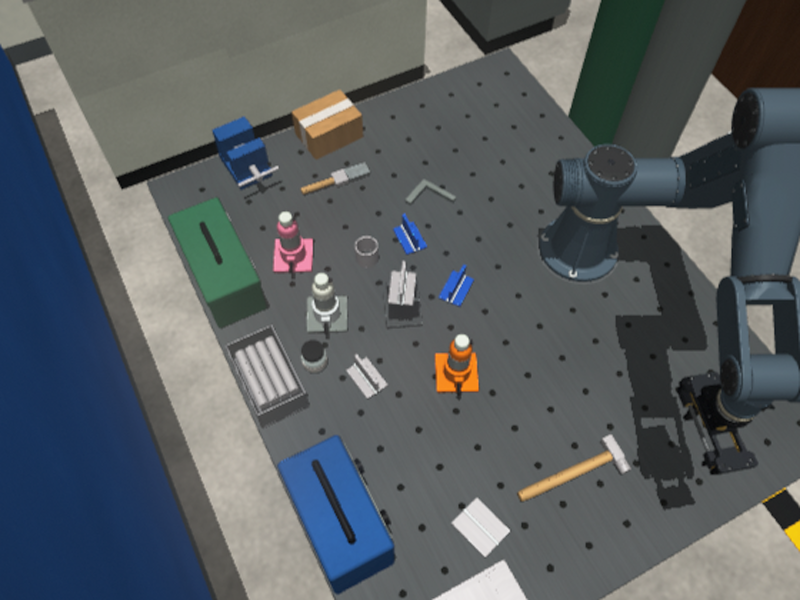

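View pics/top0.png

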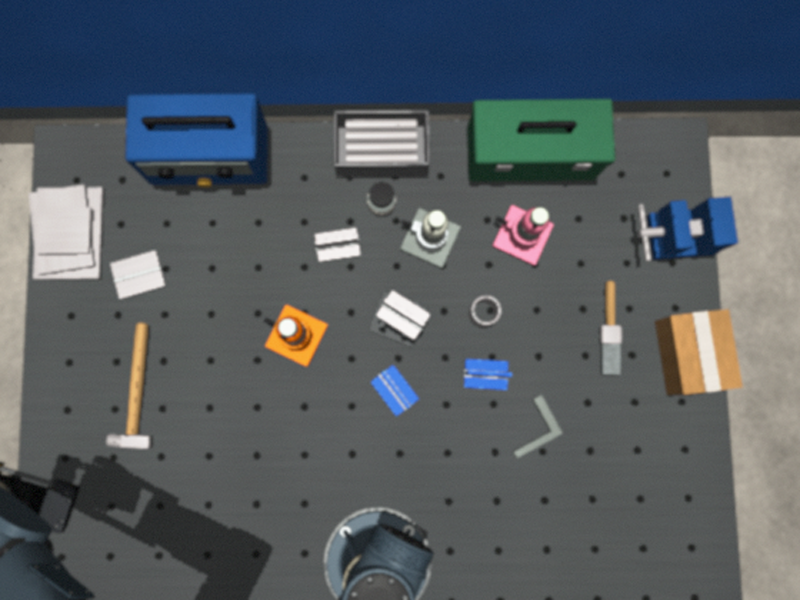

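Scene and top views show the white can (cap at top 435,219; scene 321,280), and the steel tee on its stand (top 403,315; scene 403,285). Now for enlarged crops.

```bash
python3 - <<'E'
import cv2,numpy as np
from rig import camera
a=camera("top")[:,:,::-1][140:245,255:330];b=camera("scene")[:,:,::-1][180:235,210:310]
A=cv2.resize(a,None,fx=5.6,fy=5.6,interpolation=cv2.INTER_CUBIC);B=cv2.resize(b,None,fx=3.7,fy=3.7,interpolation=cv2.INTER_CUBIC)
c=np.zeros((600,800,3),np.uint8);c[:A.shape[0],:A.shape[1]]=A;c[:B.shape[0],425:425+B.shape[1]]=B
cv2.imwrite("pics/crop.png",c);print(A.shape,B.shape)
E
```

```text
(588, 420, 3) (204, 370, 3)
```

View pics/crop.png

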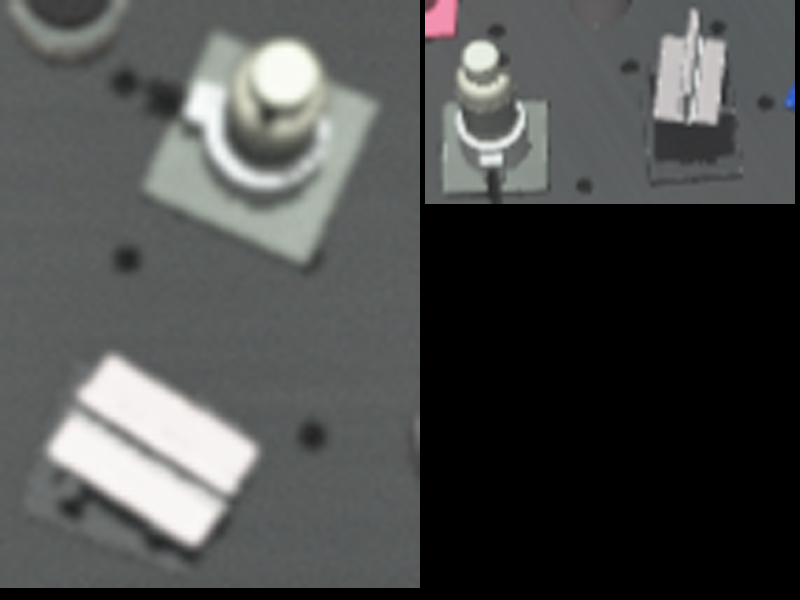

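The crop shows the cap top centred at (287,76), and the tee plate corners at (115,353), (260,452), (197,549), (47,452).

```bash
cat > h.py <<'E'
import cv2,numpy as np
from rig import robot,camera,camera_info
from scipy.spatial.transform import Rotation as R
def ray(name,uv,z,info=None):
    i=info or camera_info(name);K=i["camera_matrix"];M=cv2.Rodrigues(np.array(i["rvec"]))[0];t=np.array(i["tvec"]).ravel()
    c=-M.T@t;out=[]
    for u,v in np.atleast_2d(uv):
        d=M.T@np.linalg.solve(K,[u,v,1]);out.append(c+d*(z-c[2])/d[2])
    return np.array(out)
def rel(p):
    o=robot.get_obs();r=R.from_quat(o["tool_rot"]);return r.inv().apply(np.array(p)-o["position"])*100
def st():
    o=robot.get_obs();m=R.from_quat(o["tool_rot"]).as_matrix()
    print("t",round(o["time"],2),"p",np.round(o["position"],4),"F",np.round(o["ft_force"],1),"M",np.round(o["moment"],2),"w",round(o["grip_width"],4));print("R",np.round(m,3).tolist(),"q",np.round(o["q"],2))
E
python3 - <<'E'
from h import *
f=lambda P:np.array(P)/5.6+[255-.4,140-.4]
s=lambda P:(np.array(P)-[425,0])/3.7+[210-.4,180-.4]
print("cap",ray("top",f([[287,76]]),.175),ray("scene",s([[480,48]]),.175))
c=ray("top",f([[115,353],[260,452],[197,549],[47,452]]),.096);print(c,c.mean(0))
e=c[1]-c[0]+c[2]-c[3];print("web dir",np.degrees(np.arctan2(e[1],e[0])))
c2=ray("scene",s([[668,35],[727,42],[718,124],[655,118]]),.096);print(c2,c2.mean(0))
print("can base",ray("top",f([[218,32],[378,105],[306,265],[145,187]]),.01).mean(0))
st()
E
```

```text
cap [[ 0.67686192 -0.12647759  0.175     ]] [[ 0.68010906 -0.13217268  0.175     ]]
[[ 0.55115891 -0.04096851  0.096     ]
 [ 0.4984838  -0.11482428  0.096     ]
 [ 0.44879505 -0.0812697   0.096     ]
 [ 0.50002438 -0.00501403  0.096     ]] [ 0.49961553 -0.06051913  0.096     ]
web dir -124.69028417749567
[[ 0.50083416 -0.11206596  0.096     ]
 [ 0.45477324 -0.0793309   0.096     ]
 [ 0.50472687 -0.00402273  0.096     ]
 [ 0.55351188 -0.03656152  0.096     ]] [ 0.50346154 -0.05799528  0.096     ]
can base [ 0.67873908 -0.12673474  0.01      ]
t 0.2 p [0.1825 0.5973 0.2329] F [-0.4 -0.4 -0.5] M [ 0.01 -0.01 -0.03] w 0.0871
R [[-0.001, 0.292, 0.956], [-0.001, 0.956, -0.292], [-1.0, -0.001, -0.0]] q [ 1.1   0.53  1.43 -0.    1.18 -0.18]
```

Cap ≈ (0.678, -0.128) and coupon ≈ (0.501, -0.060), with its pinch axis at about -35°. Setting out towards the can.

```bash
python3 -m inch '[[[-0.6,-2.4,3.0,0,0],[-0.6,-2.4,3.0,0,0],[-0.6,-2.4,3.0,0,0],[-0.6,-2.4,3.0,0,0],[-0.6,-2.4,3.0,0,0],[-0.6,-2.4,3.0,0,0],[0,-2.4,3.0,0,0],[0,-2.4,3.0,0,0]]]' 10
python3 -m inch '[[[0,-2.4,3.0,0,0],[0,-2.4,3.0,0,0],[0,-2.4,3.0,0,0],[0,-2.4,3.0,0,0],[0,-2.4,3.0,0,0],[0,-2.4,3.0,0,0],[0,-2.4,3.0,0,0],[0,-2.4,3.0,0,0]]]'
python3 - <<'E'
from h import *
st();print(rel([.678,-.128,.25]))
E
```

```text
time: 0.87
position: [0.358, 0.3406, 0.2675]
tool_rot: [0.099, 0.701, -0.099, 0.7]
ft_force: [0.6, 0.2, 1.0]
grip_width: 0.0416
time: 1.53
position: [0.5408, 0.0752, 0.2679]
tool_rot: [0.1, 0.7, -0.098, 0.7]
ft_force: [1.3, 0.6, 0.6]
grip_width: 0.0005
t 1.53 p [0.5408 0.0752 0.2679] F [1.3 0.6 0.6] M [ 0.03 -0.03 -0.04] w 0.0005
R [[0.0, 0.278, 0.96], [0.003, 0.96, -0.278], [-1.0, 0.003, -0.001]] q [-0.07  0.38  1.59  0.    1.17 -1.36]
[  1.73515854 -15.70682482  18.83523949]
```

```bash
python3 -m inch '[[[0.2,-2.6,3.1,0,0],[0.2,-2.6,3.1,0,0],[0.2,-2.6,3.1,0,0],[0.2,-2.6,3.1,0,0],[0,-2.6,3.1,0,0],[0,-2.0,2.5,0,0],[0,0,0,0.12,0],[0,0,0,0.12,0]]]'
python3 -m inch '[[[0,0,0,0.12,0],[0,0,0,0.12,0],[0,0,0,0.12,0],[0,0,0,0.12,0],[0,0,0,0.12,0],[0,0,0,0.12,0],[0,0,0,0.12,0],[0,0,0,0.12,0]]]'
python3 -m inch '[[[0,0,0,0.12,0],[0,0,0,0.12,0],[0,0,0,0.12,0],[0,0,0,0.12,0],[0,0,0,0.12,0],[0,0,0,0.12,0],[0,0,0,0,0],[0,0,0,0,0]]]'
python3 - <<'E'
from h import *
st();print(rel([.678,-.128,.19]))
i=camera_info("wrist");im=camera("wrist");cv2.imwrite("pics/w1.png",cv2.resize(im[:,:,::-1],(800,600),interpolation=cv2.INTER_CUBIC))
np.save("w1.npy",np.r_[np.array(i["camera_matrix"]).ravel(),np.array(i["rvec"]).ravel(),np.array(i["tvec"]).ravel()])
K=i["camera_matrix"]
for p in([.678,-.128,.175],[.501,-.0595,.144]): print(cv2.projectPoints(np.array([p]),i["rvec"],i["tvec"],K,None)[0].ravel()*800/560)
E
```

```text
time: 2.2
position: [0.6779, -0.137, 0.2559]
tool_rot: [0.188, 0.681, -0.188, 0.682]
ft_force: [-1.4, 0.7, 0.3]
grip_width: 0.0004
time: 2.87
position: [0.6766, -0.1403, 0.2508]
tool_rot: [0.491, 0.511, -0.492, 0.506]
ft_force: [-1.2, -0.0, 0.7]
grip_width: 0.0003
time: 3.53
position: [0.6748, -0.1397, 0.2473]
tool_rot: [-0.64, -0.297, 0.646, -0.29]
ft_force: [0.4, 0.9, 0.3]
grip_width: 0.0003
t 3.53 p [ 0.6748 -0.1397  0.2473] F [0.4 0.9 0.3] M [-0.15  0.06 -0.  ] w 0.0003
R [[-0.012, 0.755, -0.656], [0.005, -0.656, -0.755], [-1.0, -0.012, 0.004]] q [-0.37  0.61  1.23  0.    1.31  0.35]
[ 5.72948763 -0.44851367 -1.11297293]
[383.05419767 308.30931487]
[ 96.95406653 389.48635203]
```

View pics/w1.png

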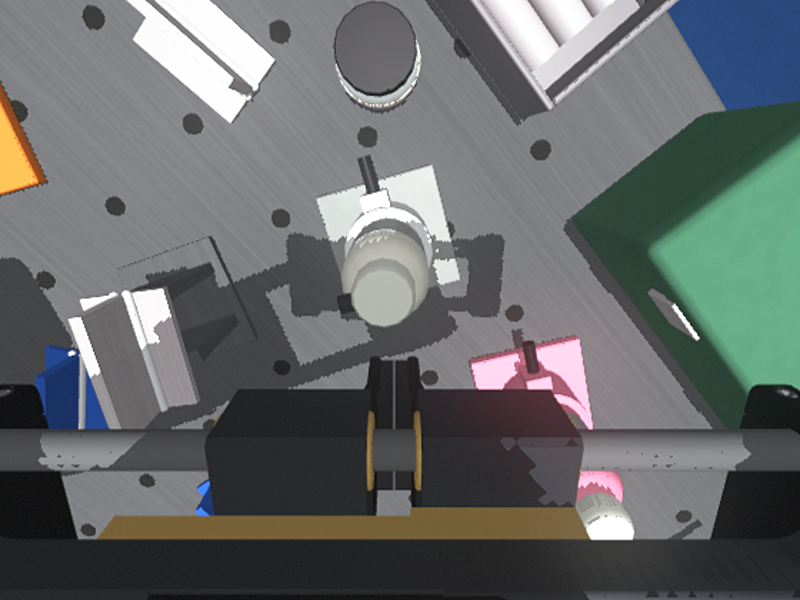

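The wrist view shows the cap centred at (384,294), against (383,308) predicted; the tee is at the left edge with its web pointing up.

```bash
python3 - <<'E'
from h import *
d=np.load("w1.npy");i=dict(camera_matrix=d[:9].reshape(3,3),rvec=d[9:12],tvec=d[12:15])
c=ray("",np.array([[384,294]])*.7-.2,.175,i)[0];print(c)
p=(c+[.678,-.128,.175])/2;p[2]=.175+.011+.012;print(p,rel(p))
E
```

```text
[ 0.68336093 -0.1224141   0.175     ]
[ 0.68068046 -0.12520705  0.198     ] [ 4.92332999 -0.43538045 -1.49761118]
```

```bash
python3 -m inch '[[[1.2,-0.2,-0.6,0,0],[1.2,-0.2,-0.6,0,0],[1.2,0,-0.3,0,0],[1.0,0,0,0,0],[0,0,0,0,0]]]'
python3 - <<'E'
from h import *
st();print(rel([.6805,-.1255,.186]))
E
```

```text
time: 4.0
position: [0.6811, -0.1232, 0.1957]
tool_rot: [-0.639, -0.299, 0.646, -0.292]
ft_force: [-0.7, -0.2, -0.6]
grip_width: 0.0007
t 4.0 p [ 0.6811 -0.1232  0.1957] F [-0.7 -0.2 -0.6] M [-0.06  0.13  0.  ] w 0.0007
R [[-0.013, 0.759, -0.651], [0.006, -0.651, -0.759], [-1.0, -0.014, 0.004]] q [-0.34  0.66  1.27  0.    1.22  0.37]
[0.96824226 0.11314561 0.2115196 ]
```

```bash
python3 -m inch '[[[0.4,0.1,0.2,0,0],[0.4,0,0,0,0],[0.3,0,0,0,0]]]'
python3 -m inch '[[[0.3,0,0,0,0],[0.2,0,0,0,0]]]'
python3 -m inch '[[[0.3,0,0,0,0]]]'
```

```text
time: 4.25
position: [0.6801, -0.125, 0.1826]
tool_rot: [-0.638, -0.3, 0.646, -0.292]
ft_force: [-0.8, 1.2, 5.5]
grip_width: 0.0006
time: 4.42
position: [0.6802, -0.125, 0.1803]
tool_rot: [-0.639, -0.3, 0.646, -0.292]
ft_force: [-5.4, 2.0, 13.4]
grip_width: 0.0004
time: 4.5
position: [0.6802, -0.1251, 0.1803]
tool_rot: [-0.639, -0.3, 0.645, -0.292]
ft_force: [-4.8, 2.1, 14.3]
grip_width: 0.0004
```

Bottomed: z has stalled at 0.1803 with 14 N against a 6.4 N spring. I'll hold briefly, then release and go towards the tee.

```bash
python3 -m inch '[[[0.3,0,0,0,0],[0.3,0,0,0,0],[0.3,0,0,0,0],[0.3,0,0,0,0]]]'
python3 -m inch '[[[-0.6,0,0,0,0],[-0.8,0,0,0,0],[-2.0,0,0,0,0],[-3.0,0,0,0,0],[-3.0,0,0,0,0],[-2.0,0,0,0,0]]]'
python3 - <<'E'
from h import *
st();print(rel([.501,-.0595,.26]))
m=R.from_quat(robot.get_obs()["tool_rot"]).as_matrix();print(np.degrees(np.arctan2(m[1,1],m[0,1])))
E
```

```text
time: 4.83
position: [0.6801, -0.125, 0.1804]
tool_rot: [-0.64, -0.299, 0.644, -0.293]
ft_force: [-4.2, 1.3, 10.1]
grip_width: 0.0005
time: 5.33
position: [0.6787, -0.126, 0.2957]
tool_rot: [-0.639, -0.3, 0.646, -0.291]
ft_force: [0.2, -0.0, 1.0]
grip_width: 0.0005
t 5.33 p [ 0.6787 -0.126   0.2957] F [ 0.2 -0.   1. ] M [-0.09  0.12  0.01] w 0.0005
R [[-0.015, 0.759, -0.651], [0.008, -0.651, -0.759], [-1.0, -0.017, 0.004]] q [-0.35  0.57  1.17  0.    1.42  0.36]
[  3.89518035 -17.75655704   6.50366171]
-40.604746718182895
```

```bash
python3 -m inch '[[[0.3,-3.5,1.3,0,1],[0.3,-3.5,1.3,0,1],[0.3,-3.5,1.3,0,1],[0.3,-3.5,1.3,0,1],[0,-3.5,1.3,0,1],[0,0,0,-0.1,1],[0,0,0,0,1]]]'
python3 - <<'E'
from h import *
st();print(rel([.501,-.0595,.2]))
i=camera_info("wrist");im=camera("wrist");cv2.imwrite("pics/w2.png",cv2.resize(im[:,:,::-1],(800,600),interpolation=cv2.INTER_CUBIC))
np.save("w2.npy",np.r_[np.array(i["camera_matrix"]).ravel(),np.array(i["rvec"]).ravel(),np.array(i["tvec"]).ravel()])
for p in([.678,-.128,.175],[.501,-.0595,.144]): print(cv2.projectPoints(np.array([p]),i["rvec"],i["tvec"],i["camera_matrix"],None)[0].ravel()*800/560)
E
```

```text
time: 5.92
position: [0.5003, -0.0619, 0.2915]
tool_rot: [0.628, 0.326, -0.625, 0.329]
ft_force: [1.1, -1.4, -0.7]
grip_width: 0.0393
t 5.92 p [ 0.5003 -0.0619  0.2915] F [ 1.1 -1.4 -0.7] M [-0.1   0.08 -0.08] w 0.0393
R [[0.006, 0.821, -0.571], [-0.001, -0.571, -0.821], [-1.0, 0.005, -0.003]] q [-0.35  0.29  1.66  0.    1.18  0.26]
[ 9.1538721  -0.12707615 -0.21300032]
[709.44411312 224.37267315]
[389.65465952 285.34344298]
```

View pics/w2.png

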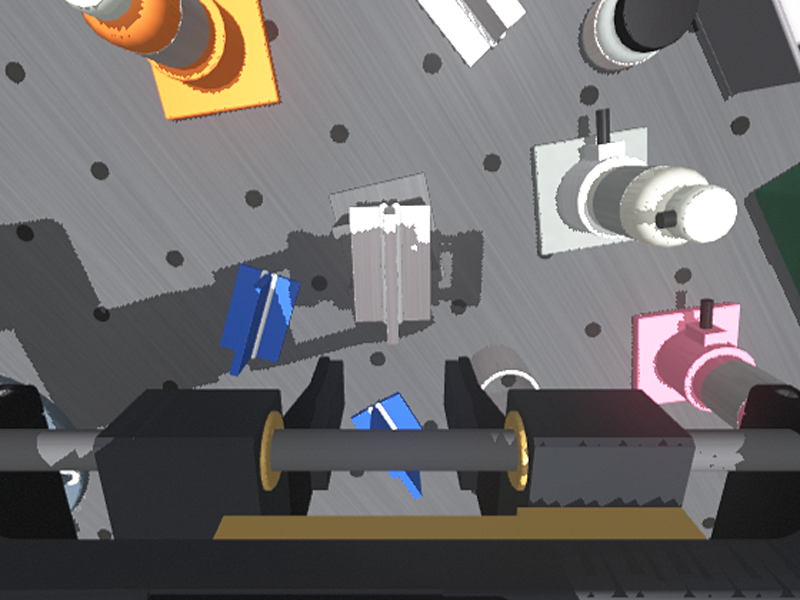

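The wrist view shows the tee below the jaws, with its web vertical in the image from (391,207) to (393,342) and plate corners at (350,207), (430,207), (434,320), (354,320).

```bash
python3 - <<'E'
from h import *
d=np.load("w2.npy");i=dict(camera_matrix=d[:9].reshape(3,3),rvec=d[9:12],tvec=d[12:15])
c=ray("",np.array([[350,207],[430,207],[434,320],[354,320]])*.7-.2,.096,i);print(c,c.mean(0))
w=ray("",np.array([[391,207],[393,342]])*.7-.2,.144,i);print(w,w.mean(0),np.linalg.norm(w[1]-w[0]))
for e in(c[3]-c[0]+c[2]-c[1],w[1]-w[0]):print(np.degrees(np.arctan2(e[1],e[0])))
m=R.from_quat(robot.get_obs()["tool_rot"]).as_matrix();print("tool y yaw",np.degrees(np.arctan2(m[1,1],m[0,1])))
print(rel(np.r_[c.mean(0)[:2],.2]))
E
```

```text
[[ 0.50349697 -0.00435462  0.096     ]
 [ 0.55182444 -0.03799768  0.096     ]
 [ 0.5057018  -0.11357574  0.096     ]
 [ 0.45359987 -0.07721898  0.096     ]] [ 0.50365577 -0.05828676  0.096     ]
[[ 0.53116933 -0.01752094  0.144     ]
 [ 0.47947677 -0.09399272  0.144     ]] [ 0.50532305 -0.05575683  0.144     ] 0.09230413168696644
-122.89674222189316
-124.05748156780334
tool y yaw -34.98607926117388
[ 9.12524835  0.12273417 -0.47589093]
```

```bash
python3 -m inch '[[[2.5,0.1,-0.3,0,1],[2.5,0,-0.2,0,1],[2.5,0,0,0,1],[2.5,0,0,0,1],[1.5,0,0,0,1],[0,0,0,0,1]]]'
python3 - <<'E'
from h import *
st();print(rel([.503,-.0585,.115]))
m=R.from_quat(robot.get_obs()["tool_rot"]).as_matrix();print("yaw",np.degrees(np.arctan2(m[1,1],m[0,1])))
im=camera("wrist");cv2.imwrite("pics/w3.png",cv2.resize(im[:,:,::-1],(800,600)))
E
```

```text
time: 6.47
position: [0.5179, -0.0637, 0.1771]
tool_rot: [0.637, 0.315, -0.623, 0.328]
ft_force: [-0.2, 0.0, -0.6]
grip_width: 0.0822
t 6.47 p [ 0.5179 -0.0637  0.1771] F [-0.2  0.  -0.6] M [-0.11  0.2   0.02] w 0.0822
R [[0.025, 0.809, -0.587], [-0.008, -0.587, -0.81], [-1.0, 0.025, -0.009]] q [-0.34  0.46  1.77  0.    0.89  0.29]
[ 6.16420596 -1.66185763  0.50686592]
yaw -35.941714992171704
```

View pics/w3.png

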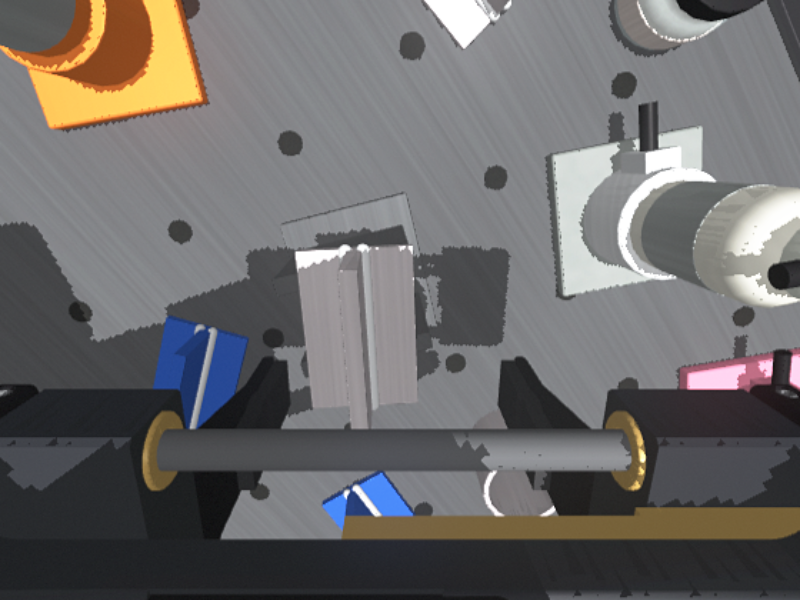

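The wrist view shows the web at x≈355, with the jaws' middle at 393. So the tool drifted +17 mm in x on the way down (consistent with the measured pose) and needs a sideways correction, made more slowly.

```bash
python3 -m inch '[[[0,-0.7,0.3,0,1],[0,-0.7,0.2,0,1],[0,-0.3,0,0,1],[0,0,0,0,1]]]'
python3 - <<'E'
from h import *
st();print(rel([.503,-.0585,.115]))
i=camera_info("wrist");im=camera("wrist");cv2.imwrite("pics/w4.png",cv2.resize(im[:,:,::-1],(800,600)))
print(cv2.projectPoints(np.array([[.503,-.0585,.144],[.531,-.0175,.144],[.479,-.094,.144]]),i["rvec"],i["tvec"],i["camera_matrix"],None)[0].reshape(-1,2)*800/560)
E
```

```text
time: 6.85
position: [0.5047, -0.0593, 0.1807]
tool_rot: [0.639, 0.311, -0.621, 0.329]
ft_force: [0.3, -0.2, 0.6]
grip_width: 0.0867
t 6.85 p [ 0.5047 -0.0593  0.1807] F [ 0.3 -0.2  0.6] M [-0.07  0.13 -0.01] w 0.0867
R [[0.034, 0.807, -0.589], [-0.011, -0.589, -0.808], [-0.999, 0.034, -0.011]] q [-0.34  0.44  1.8   0.    0.87  0.29]
[ 6.56399305 -0.40704326  0.10724856]
[[384.19700641 359.40688574]
 [379.65874051 248.02403364]
 [388.04801912 443.36084152]]
```

View pics/w4.png

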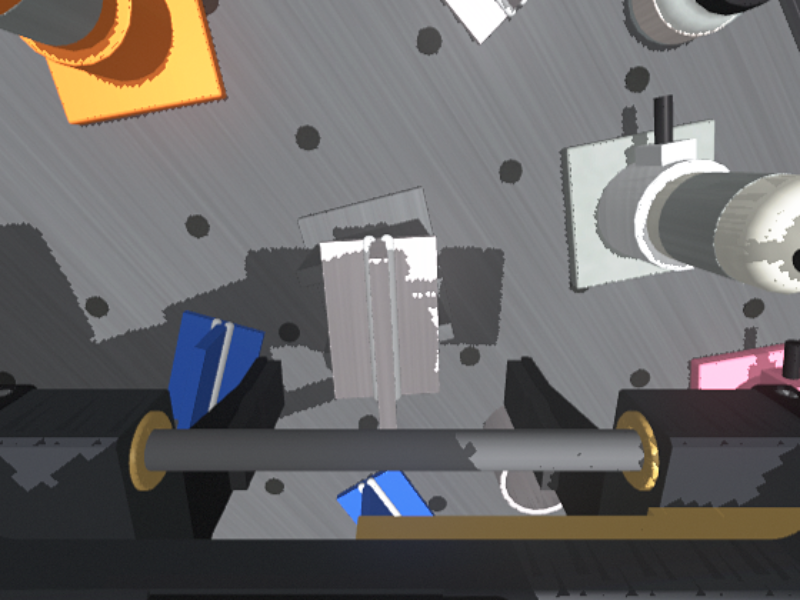

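The web now lies near mid-jaws (x≈383 at the top), but the tool has leaned about 2°. I'll jog outward quickly and back slowly, clear of the piece, to see whether that removes the lean.

```bash
python3 -m inch '[[[-1,3.0,-2.0,0,1],[-1,3.0,-2.0,0,1],[0,0,0,0,1]]]'
python3 -c "
from h import *
st();print(rel([.503,-.0585,.18]))"
python3 -m inch '[[[0.2,-0.7,0.4,0,1],[0.2,-0.7,0.4,0,1],[0.2,-0.7,0.4,0,1],[0.2,-0.7,0.4,0,1]]]'
python3 -c "
from h import *
st();print(rel([.503,-.0585,.18]))"
```

```text
time: 7.15
position: [0.5721, -0.0603, 0.2038]
tool_rot: [0.638, 0.313, -0.623, 0.327]
ft_force: [1.0, 0.1, 0.1]
grip_width: 0.0868
t 7.15 p [ 0.5721 -0.0603  0.2038] F [1.  0.1 0.1] M [-0.08  0.09  0.01] w 0.0868
R [[0.027, 0.807, -0.59], [-0.009, -0.59, -0.807], [-1.0, 0.027, -0.009]] q [-0.3   0.49  1.61 -0.    1.01  0.33]
[ 2.18876857 -5.74325018  3.95870603]
time: 7.48
position: [0.5391, -0.0566, 0.1959]
tool_rot: [0.639, 0.312, -0.622, 0.329]
ft_force: [-0.0, -0.3, 0.3]
grip_width: 0.0872
t 7.48 p [ 0.5391 -0.0566  0.1959] F [-0.  -0.3  0.3] M [-0.1   0.07 -0.03] w 0.0872
R [[0.032, 0.807, -0.589], [-0.01, -0.589, -0.808], [-0.999, 0.032, -0.01]] q [-0.31  0.45  1.7  -0.    0.95  0.32]
[ 1.47200458 -2.8527935   2.3027146 ]
```

```bash
python3 -m inch '[[[-4,0,0,0,1],[-4,0,0,0,1],[0,0,0,0,1]]]'
python3 -c "
from h import *
st()"
python3 -m inch '[[[0.8,-0.5,0.4,0,1],[0.8,-0.5,0.4,0,1],[0.8,-0.5,0.4,0,1],[0.8,-0.5,0.4,0,1],[0.8,-0.5,0.4,0,1],[0.8,-0.5,0.3,0,1],[0.8,0,0,0,1],[0,0,0,0,1]]]'
python3 -c "
from h import *
st();print(rel([.503,-.0585,.115]))"
```

```text
time: 7.73
position: [0.525, -0.0532, 0.2722]
tool_rot: [0.634, 0.317, -0.628, 0.323]
ft_force: [0.9, 0.4, 0.1]
grip_width: 0.0864
t 7.73 p [ 0.525  -0.0532  0.2722] F [0.9 0.4 0.1] M [-0.12  0.03  0.01] w 0.0864
R [[0.012, 0.807, -0.59], [-0.004, -0.59, -0.807], [-1.0, 0.012, -0.003]] q [-0.31  0.34  1.64 -0.    1.15  0.32]
time: 8.4
position: [0.4652, -0.0499, 0.2046]
tool_rot: [-0.628, -0.321, 0.633, -0.318]
ft_force: [0.3, -0.4, 0.1]
grip_width: 0.0874
t 8.4 p [ 0.4652 -0.0499  0.2046] F [ 0.3 -0.4  0.1] M [-0.07  0.06 -0.  ] w 0.0874
R [[-0.008, 0.806, -0.591], [0.002, -0.591, -0.806], [-1.0, -0.008, 0.003]] q [-0.35  0.36  1.84 -0.    0.94  0.29]
[ 8.92573907  3.62476477 -1.57195046]
```

Slow descent removed the lean (now 0.5°). Centring, then descending slowly.

```bash
python3 -m inch '[[[0,0.9,-0.4,0,1],[0,0.9,-0.4,0,1],[0,0.9,-0.4,0,1],[0.5,0.5,-0.2,0,1],[0.5,0,0,0,1],[0.5,0,0,0,1],[0.5,0,0,0,1],[0,0,0,0,1]]]'
python3 -c "
from h import *
st();print(rel([.503,-.0585,.115]))"
```

```text
time: 9.07
position: [0.5004, -0.058, 0.18]
tool_rot: [-0.628, -0.322, 0.634, -0.317]
ft_force: [-0.3, 0.8, 0.4]
grip_width: 0.0872
t 9.07 p [ 0.5004 -0.058   0.18  ] F [-0.3  0.8  0.4] M [-0.1   0.11 -0.01] w 0.0872
R [[-0.011, 0.806, -0.592], [0.003, -0.592, -0.806], [-1.0, -0.011, 0.005]] q [-0.34  0.45  1.78 -0.    0.92  0.3 ]
[ 6.49787297  0.30736128 -0.13792339]
```

```bash
python3 -m inch '[[[0.8,0.2,-0.1,-0.03,1],[0.8,0,0,0,1],[0.8,0,0,0,1],[0.8,0,0,0,1],[0,0,0,0,1]]]'
python3 -c "
from h import *
st();print(rel([.503,-.0585,.115]))"
```

```text
time: 9.48
position: [0.501, -0.0577, 0.1454]
tool_rot: [-0.622, -0.332, 0.629, -0.326]
ft_force: [1.0, 0.4, 0.6]
grip_width: 0.087
t 9.48 p [ 0.501  -0.0577  0.1454] F [1.  0.4 0.6] M [-0.09  0.16  0.01] w 0.087
R [[-0.013, 0.823, -0.567], [0.003, -0.567, -0.823], [-1.0, -0.012, 0.005]] q [-0.34  0.51  1.81 -0.    0.84  0.27]
[ 3.03950662  0.24957202 -0.06096402]
```

```bash
python3 -m inch '[[[0.8,0.1,0,0,1],[0.8,0,0,0,1],[0.8,0,0,0,1],[0.5,0,0,0,1],[0,0,0,0,1]]]'
python3 - <<'E'
from h import *
st();print(rel([.503,-.0585,.115]))
a=camera("wrist")[:,:,::-1];b=camera("scene")[:,:,::-1][150:255,210:350]
c=np.hstack([cv2.resize(a,(400,300)),cv2.resize(b,(400,300),interpolation=cv2.INTER_CUBIC)]);cv2.imwrite("pics/w5.png",c)
E
```

```text
time: 9.9
position: [0.5012, -0.0581, 0.1132]
tool_rot: [-0.622, -0.332, 0.63, -0.325]
ft_force: [-0.5, -0.8, -0.3]
grip_width: 0.0871
t 9.9 p [ 0.5012 -0.0581  0.1132] F [-0.5 -0.8 -0.3] M [-0.09  0.06 -0.01] w 0.0871
R [[-0.013, 0.823, -0.568], [0.003, -0.568, -0.823], [-1.0, -0.013, 0.005]] q [-0.34  0.56  1.83 -0.    0.76  0.27]
[-0.18590038  0.16816788 -0.0711521 ]
```

View pics/w5.png

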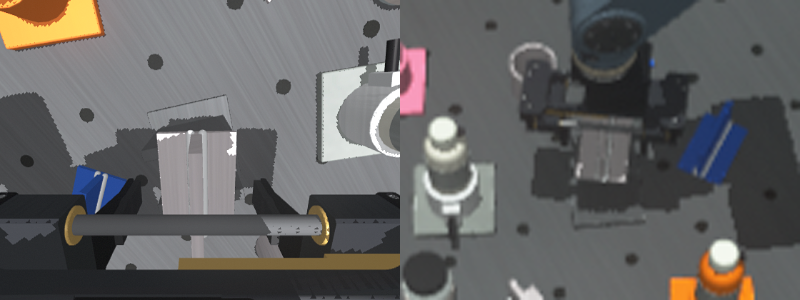

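The jaws straddle the web roughly centrally and clear of the plate, and the cap is up again. Closing on the web.

```bash
python3 -m inch '[[[-0.2,0.1,0,0,0.5],[0,0,0,0,0.3],[0,0,0,0,0.2],[0,0,0,0,0],[0,0,0,0,0],[0,0,0,0,0],[0,0,0,0,0],[0,0,0,0,0]]]' 35
python3 -m inch '[[[0,0,0,0,0],[0,0,0,0,0],[0,0,0,0,0],[0,0,0,0,0]]]'
python3 -c "
from h import *
st()"
```

```text
time: 10.67
position: [0.5041, -0.0593, 0.1181]
tool_rot: [-0.624, -0.33, 0.628, -0.327]
ft_force: [-0.2, -0.1, -0.3]
grip_width: 0.0415
time: 11.0
position: [0.504, -0.0593, 0.1181]
tool_rot: [-0.624, -0.33, 0.628, -0.327]
ft_force: [0.4, -0.4, -0.2]
grip_width: 0.0154
t 11.0 p [ 0.504  -0.0593  0.1181] F [ 0.4 -0.4 -0.2] M [-0.12  0.12 -0.  ] w 0.0154
R [[-0.008, 0.823, -0.568], [0.001, -0.568, -0.823], [-1.0, -0.007, 0.003]] q [-0.34  0.55  1.82 -0.    0.77  0.27]
```

```bash
python3 -m inch '[[[0,0,0,0,0],[0,0,0,0,0],[0,0,0,0,0],[0,0,0,0,0],[0,0,0,0,0]]]'
python3 -c "
from h import *
st()"
```

```text
time: 11.42
position: [0.5027, -0.0585, 0.1181]
tool_rot: [-0.623, -0.331, 0.629, -0.326]
ft_force: [-1.0, 1.1, 1.3]
grip_width: 0.0079
t 11.42 p [ 0.5027 -0.0585  0.1181] F [-1.   1.1  1.3] M [-0.07  0.09  0.03] w 0.0079
R [[-0.01, 0.823, -0.567], [0.003, -0.567, -0.823], [-1.0, -0.01, 0.004]] q [-0.34  0.55  1.83 -0.    0.77  0.27]
```

Gripped (7.9 mm web, side force about 1 N). Lifting gently.

```bash
python3 -m inch '[[[-0.5,0,0,0,0],[-0.8,0,0,0,0],[-0.8,0,0,0,0],[-0.8,0,0,0,0]]]'
python3 -c "
from h import *
st();print(rel([.5027,-.0585,.218]))"
```

```text
time: 11.75
position: [0.5004, -0.0579, 0.1459]
tool_rot: [-0.621, -0.333, 0.631, -0.324]
ft_force: [-0.2, 0.2, -5.1]
grip_width: 0.0078
t 11.75 p [ 0.5004 -0.0579  0.1459] F [-0.2  0.2 -5.1] M [-0.1   0.05  0.01] w 0.0078
R [[-0.018, 0.823, -0.568], [0.005, -0.568, -0.823], [-1.0, -0.018, 0.006]] q [-0.34  0.51  1.81 -0.    0.85  0.27]
[-7.21200295  0.09094727 -0.03735858]
```

```bash
python3 -m inch '[[[-0.7,0.1,0,0,0],[-0.7,0.1,0,0,0],[-0.7,0,0,0,0],[-0.7,0,0,0,0]]]'
python3 -c "
from h import *
st();print(rel([.5027,-.0585,.218]))"
```

```text
time: 12.08
position: [0.5028, -0.0594, 0.1776]
tool_rot: [-0.621, -0.333, 0.631, -0.324]
ft_force: [-0.2, 0.1, -4.3]
grip_width: 0.0077
t 12.08 p [ 0.5028 -0.0594  0.1776] F [-0.2  0.1 -4.3] M [-0.11  0.06 -0.03] w 0.0077
R [[-0.017, 0.823, -0.568], [0.005, -0.568, -0.823], [-1.0, -0.017, 0.006]] q [-0.34  0.46  1.77 -0.    0.93  0.27]
[-4.03697322 -0.12841207 -0.04552551]
```

```bash
python3 -m inch '[[[-0.7,0,0,0,0],[-0.7,0,0,0,0],[-0.7,0,0,0,0],[-0.7,0,0,0,0],[-0.5,0,0,0,0],[-0.3,0,0,0,0],[0,0,0,0,0],[0,0,0,0,0]]]'
python3 -m inch '[[[0,0,0,0,0],[0,0,0,0,0],[0,0,0,0,0],[0,0,0,0,0]]]'
python3 - <<'E'
from h import *
st();print(rel([.5027,-.0585,.218]))
a=camera("wrist")[:,:,::-1];b=camera("scene")[:,:,::-1][150:255,210:350]
c=np.hstack([cv2.resize(a,(400,300)),cv2.resize(b,(400,300),interpolation=cv2.INTER_CUBIC)]);cv2.imwrite("pics/w6.png",c)
E
```

```text
time: 12.75
position: [0.5039, -0.0597, 0.22]
tool_rot: [-0.622, -0.332, 0.63, -0.325]
ft_force: [0.7, 0.6, -4.9]
grip_width: 0.0076
time: 13.08
position: [0.5029, -0.0594, 0.2187]
tool_rot: [-0.622, -0.333, 0.631, -0.324]
ft_force: [0.3, 0.2, -4.4]
grip_width: 0.0076
t 13.08 p [ 0.5029 -0.0594  0.2187] F [ 0.3  0.2 -4.4] M [-0.1   0.07 -0.01] w 0.0076
R [[-0.017, 0.823, -0.568], [0.005, -0.568, -0.823], [-1.0, -0.016, 0.006]] q [-0.34  0.4   1.73 -0.    1.03  0.27]
[ 0.07018846 -0.06700136 -0.0589865 ]
```

View pics/w6.png

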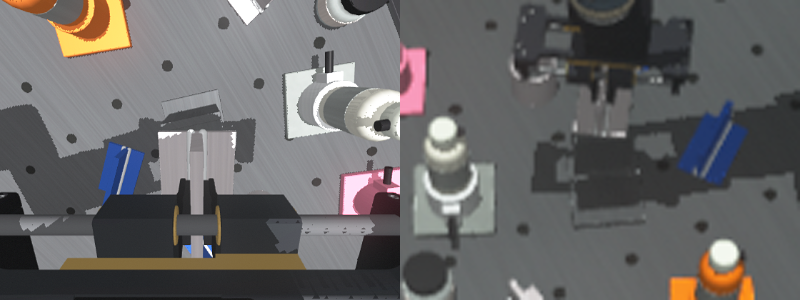

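The tee is held between the fingers, raised 10.06 cm, straight above its stand and level to within about 1°. Weight of 4.4 to 5 N is on the wrist and the cap is up. Handing in.

```bash
python3 -c "
from h import *
robot.hand_in();st()"
```

```text
the job is handed in; nothing more can be done
the job is handed in; nothing more can be done
```

The piece was misted on its stand, then gripped by the web, lifted 10 cm straight up and held there. I handed the job in at about 13 s of the 48 s allowed.

- **Mist:** I pressed the cap until it stopped moving, at 10–14 N against the 6.4 N the spring needs at the bottom. I held it about 0.4 s and let go, and it looks fully up in the later pictures. The cap's travel was judged from the tool's height and force, as it has no sensor reading of its own.
- **Lift:** The grip was set to 35 N on the roughly 8 mm web. The tool rose from z = 0.118 to 0.219 m, with under 1 mm of sideways shift, and 4.4–5 N of weight showed on the wrist. The last picture shows the piece in the jaws above its empty stand.
- **Level:** The tool leaned about 0.6° at the grip and about 1° at the end, so I take the piece to be level to about 1°.
- **Checks that disagreed:** The cameras differed by up to 8 mm on the cap and about 4 mm on the piece, so I pressed at a mid value and centred the jaws with the wrist camera. The first descent drifted 17 mm sideways and leaned about 1.5°, which grew to 2°. I corrected that before touching the piece.
- **After hand-in:** The state reading was refused, so the final second was not checked. The other objects looked unmoved in the last views, but I did not measure them.

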